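# Balance the counterweighted lid of a battery test box so that it stays where it is let go

## Task

The clear lid of the battery test box no longer stays up: lift it by its handle to about half open and let go there, to see it sink shut. Once it is down, slide the red counterweight along its rods, away from the hinge, and try again, shifting it until the lid stays where you let it go, neither sinking nor rising. Work with a light grip, leave the lid standing about half open by itself with nothing touching it, and leave the other things on the bench alone.

Things in the scene. Friction and masses are not known exactly. Their poses are not given: they have to be found in the camera images.
- test_box_frame (a point): test box: open-topped box of 20 mm aluminium profile, 200 x 180 mm, rim 127 mm high, battery cells inside, fixed to the bench. Point: centre of its underside. Its axes: z up, x along the hinge line, y from the hinge side to the handle side. Offsets (x, y, z) in mm given for the other things are in this frame. The hinge line runs along x through (0, -90, 135)
- lid (a joint): opening angle of the lid, rad: 0 shut, 0.5 about half open, stop at 0.9; turns about the box's +x axis, the handle side going up and the counterweight side down. Clear pane in an aluminium frame, top at z 139 when shut. Let go half open at the start, it sinks shut in 0.5 to 2 s (hinge drag 0.5 N m s/rad); close to balance it creeps; with the counterweight too far out it rises to the stop instead
- lid_hinge (a point): point on the hinge line, mid-lid, at (0, -90, 135). The lid without counterweight weighs 0.53 to 0.86 kg (unknown), centre of mass 92 mm from the hinge line. The two friction-hinge blocks resist turning with 0.10 N m either way, so the lid stays put when its weight and the counterweight's differ by less than that about the hinge line
- lid_handle (a point): middle of the lid's handle: straight round black bar, 12 mm thick, 100 mm long, parallel to the hinge line, on legs sloping up and out from the lid's outer edge. With the lid shut at (0, 110, 169): 200 mm across from the hinge line and 34 mm above it, 20 mm beyond the lid's edge and 30 mm above its top. Pinch it from above across y with 5 to 15 N; the bar turns in the grip as the lid rises
- counterweight (a joint): distance in m the counterweight has been slid away from the hinge, 0 to 0.10; 0.000 to 0.010 at the start. Its centre lies 30 mm + this behind the hinge line. It is stiff on the rods: sliding takes about 7 N along them, and it stays where it is left. The middle of the right stretch lies between 0.035 (lightest lid) and 0.085 (heaviest); any lid stays put over a stretch 30 to 35 mm long
- weight_grip (a point): gripping point of the counterweight, 33 mm above the rods: with the lid shut at (0, -120 - 1000 x joint, 168). Red steel block, 50 mm along x, 30 mm along y, 57 mm high (z 123 to 180), 0.65 kg, centre of mass 16 mm above the rods; it rides on two steel rods that run from the hinge to y -245 at z 135. Grip it from above across y (30 mm), at 10 to 25 N
- multimeter: red multimeter, 85 x 175 x 40 mm, lying flat; to be left alone; origin at the centre of its underside
- spare_cells: upright pack of three blue cells, 62 x 22 x 67 mm; to be left alone; origin at the centre of its underside
- screwdriver: yellow-handled screwdriver lying on the bench; to be left alone; origin at the centre of its underside
- spanner: steel spanner lying on the bench; to be left alone; origin at the centre of its underside
- tape_roll: amber roll of tape, 84 mm across, 25 mm high; to be left alone; origin at the centre of its underside
- contact_cleaner: blue spray can, 52 mm across, 160 mm high; to be left alone; origin at the centre of its underside
- screw_tray: blue tray of screws, 130 x 90 x 35 mm; to be left alone; origin at the centre of its underside

How it is judged:
On the way, in this order (a step that is already met when the one before it is completed fails the run):
1. the lid has been lifted to about half open (over 0.25 rad) and let go there (value of joint lid above 0.25 rad and contact force between the fingers and lid below 0.2 N), for 0.03 s.
2. the lid has sunk shut (under 0.08 rad), with nothing touching it (value of joint lid below 0.08 rad and contact force between the fingers and lid below 0.2 N), for 0.1 s.
At the end, for the whole second after the job is handed in: After a first trial in which it was let go half open and sank shut, the lid stands by itself about half open (0.3 to 0.7 rad), still (under 0.01 rad/s) and touched by nothing; the other things are where they were (within 30 mm) (value of joint lid between 0.3 and 0.7 rad and velocity of joint lid between -0.01 and 0.01 rad/s and contact force between the fingers and lid below 0.2 N).
It fails at once if the lid, its handle or its counterweight is squeezed or forced with more than 60 N (contact force between the fingers and lid above 60 N).
It fails at once if another thing on the bench is moved more than 30 mm (distance of any of multimeter, spare_cells, screwdriver, spanner, tape_roll, contact_cleaner, screw_tray from where it was at the start of the episode above 0.03 m).
It also fails if it takes over 72 s, if anything falls off the work surface, if the arm or the gripper's body presses on something with over 40 N, if the wrist force passes 120 N, or if a joint passes its speed limit or range.

## Robot

A 6-joint arm with a two-finger parallel gripper is mounted at the origin on the work surface. World frame = base frame: x ahead of the robot, y to its left, z up, the work surface at z = 0. Lengths are in m, angles in rad, forces in N, time in s.
With the tool pointing down it reaches from about 0.35 to 0.775 m from the base axis. Payload 7.3 kg.
Tool frame: the origin (TCP) lies at the centre of the arm's flange, where the gripper is bolted on; the fingertips stand 178 mm ahead of it and the grasp point (between the pads) lies 159 mm ahead of it; z points along the fingers, y is the line along which they close (so a half turn about z gives the same grasp; the last joint's range is limited). The gripper opens to 92 mm and grips with 3 to 60 N. Pads are 19 mm wide; open, the fingers measure 130 mm over their backs; the gripper's body (75 mm by 190 mm) begins 47 mm behind the grasp point.
Start: joints at [-0.146, 0.342, 1.524, -0, 1.275, -0.146], TCP at [0.525, 0, 0.405] pointing down, gripper open.
Joint ranges: [-2.53, 2.53], [-0.77, 2.02], [0.04, 2.7], [-1, 4.14], [0.28, 2.66], [-3.11, 3.11]. Speed limits (rad/s): [2.57, 2.57, 3.14, 3.14, 3.14, 3.14].

## Interface

Orientations are given as [roll, pitch, yaw] about the fixed x, y, z axes, in that order (R = Rz(yaw) Ry(pitch) Rx(roll)).
In Python, from cell import telemetry, vision, ticket gives the robot as it stands.
- The arm moves only by the shell command python3 -m crank 'ROWS' [FORCE]. ROWS is JSON, a list of rows, each a list of 5 numbers: the gripper command: -1 is shut, 1 is fully open, values between are in proportion, then the shift along the tool's x, y, z in mm, then the turn about the tool's z in rad. In form: [[fingers, dx, dy, dz, roll], ...]. A call has 1 to 12 rows; each row is the pose to reach, as a shift and turn from the pose commanded when the call began, along the tool's axes at that moment; what a row does not reach only later rows make up. A row lasts 1/12 s, in which the tool goes at most 41.7 mm and 7.16 degrees, less where a joint would pass 70% of its speed; a pose out of reach is approached as far as the arm can. A call with a gripper value outside its range is refused whole. The fingers move at their own pace and stop on an object; FORCE is the grip in N (left out, the last holds). Time passes only in rows, so rows that repeat a pose let the fingers close. It gives the time, the measured TCP pose, the force, the opening and the grip force at its end, in the units of the state.
- telemetry.observe(): the state, without advancing time (a new reading comes with each control period).
- vision.read_camera(name): name is "scene" or "side" or "wrist"; returns (picture, depth): 420x560x3 uint8, red, green, blue; 420x560 float32, m along the optical axis (not along the pixel's ray), 0 where there is no reading.
- vision.get_calibration(name): a dict with "camera_matrix" (3x3 intrinsics, pixels), "rvec" (rotation vector, rad) and "tvec" (3), from world to camera coordinates, as OpenCV has them. Camera axes: x right, y down, z forward; pixel columns grow to the right and rows downward; lengths in m; the calibration is good to about 2 mm. A picture is of the moment at which its call begins: read the wrist's pose just before it. get_calibration takes no time and is no camera call; for the wrist camera it gives the pose at the moment of the call.
- ticket.hand_in(): hands the job in; it is judged then, once.
The state is a dict: "time": time; "qpos": joint angles; "qvel": joint speeds; "joint_efforts": joint torques, N m; "tool_pos": TCP position; "tool_rot": TCP orientation; "contact_force": force on the tool from outside, world axes, zero at the start; "torque": the same for the moment, N m; "opening": finger opening in m; "grip_force": force on a finger pad.
Only numpy, scipy, OpenCV 4.12 (cv2) and the standard library are available. Lean on these libraries where they do the work, as an engineer would, in place of code of your own. Each camera call takes 0.05 s, during which the arm holds its last target. There are 200 camera calls.

## Working session

There is one attempt and no reset: what is moved stays moved. The work goes in short steps, Python scripts to look and compute and a shell command to move; the robot and the scene stay as the last step left them, time stands still between calls to the robot, and variables do not carry over. Pictures are saved under pics/ and viewed, at most 10 in all, crops included, and the job is handed in when it is done.

```bash
mkdir -p pics; cat > h.py <<'E'
import numpy as np, cv2
from cell import telemetry, vision, ticket
def cam(n):
    c=vision.get_calibration(n); im,d=vision.read_camera(n)
    K=np.array(c["camera_matrix"]);R=cv2.Rodrigues(np.array(c["rvec"],float))[0];t=np.array(c["tvec"],float).ravel()
    v,u=np.mgrid[0:d.shape[0],0:d.shape[1]]
    P=np.stack([(u-K[0,2])/K[0,0]*d,(v-K[1,2])/K[1,1]*d,d],-1)
    W=(P-t)@R; W[d<=0]=np.nan
    return im,d,W
def save(n,im): cv2.imwrite(n,im[...,::-1])
E
python3 - <<'E'
from h import *
a,_,W=cam("scene");b,_,V=cam("side")
save("pics/a.png",a);save("pics/b.png",b);np.savez("s.npz",W=W,V=V,a=a,b=b)
s=telemetry.observe();print(s["tool_pos"],s["tool_rot"],s["opening"],s["time"])
E
```

```text
[5.24884927e-01 1.68733851e-05 4.04125741e-01] [-3.14024394e+00 -1.89839221e-04  1.57075912e+00] 0.09198077479733861 0.1
```

View pics/a.png

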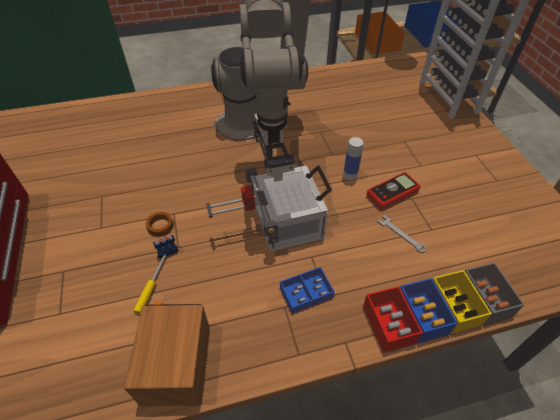

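View pics/b.png

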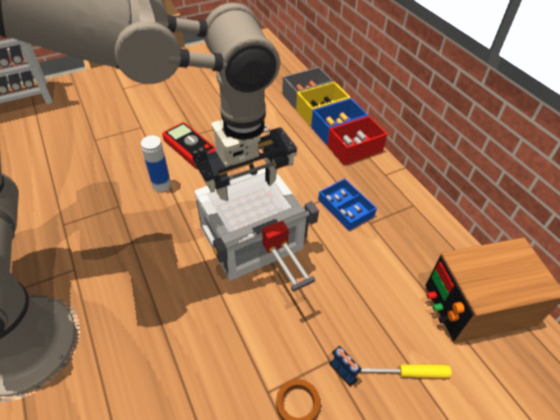

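The scene image shows the red weight near (249,197), the rods to its left, and the handle near (318,185). The side image has the weight at (275,237). Next I'll get positions from depth.

```bash
python3 - <<'E'
from h import *
z=np.load("s.npz")
for n,i in(("W","a"),("V","b")):
    P=z[n];I=z[i].astype(int);r,g,b=I[...,0],I[...,1],I[...,2]
    reg=(abs(P[...,0]-.53)<.25)&(abs(P[...,1])<.35)
    m=reg&(r>90)&(g<50)&(b<50)&(P[...,2]>.1)&(P[...,2]<.2)&(P[...,1]<0.05)
    q=P[m];print(n,"red",len(q),q.min(0).round(3),q.max(0).round(3))
    t=q[q[:,2]>.172];print("top",len(t),t.mean(0).round(4),cv2.minAreaRect((t[:,:2]*1000).astype(np.float32)) if len(t)>3 else 0)
    m=reg&(I.max(-1)<75)&(P[...,2]>.155)&(P[...,2]<.182)&(P[...,1]>0.05)
    q=P[m]; print("handle",len(q)); 
    if len(q)>4: print(q.mean(0).round(4),cv2.minAreaRect((q[:,:2]*1000).astype(np.float32)))
    # lid top / frame outline
    m=reg&(abs(P[...,2]-.139)<.005)&(abs(P[...,1])<.16)
    q=P[m];print("lid",len(q),cv2.minAreaRect((q[:,:2]*1000).astype(np.float32)))
    m=reg&(P[...,1]<-.1)&(abs(P[...,2]-.138)<.012);q=P[m];print("rods",len(q),q.min(0),q.max(0))
E
cat > up.py <<'E'
import sys
from h import *
n,x,y,w,h,o=sys.argv[1:];x,y,w,h=map(int,(x,y,w,h))
im=np.load("s.npz")[n][y:y+h,x:x+w]
save(o,cv2.resize(im,None,fx=5,fy=5,interpolation=cv2.INTER_CUBIC))
E
python3 up.py a 200 150 150 110 pics/c.png
```

```text
W red 25 [ 0.529 -0.098  0.166] [ 0.557 -0.074  0.182]
top 24 [ 0.5408 -0.0916  0.179 ] ((543.7282104492188, -87.25885009765625), (23.733577728271484, 26.909730911254883), 70.0190200805664)
handle 128
[0.5512 0.1481 0.1694] ((548.0966186523438, 145.2493438720703), (25.358978271484375, 109.88479614257812), 88.07508850097656)
lid 2712 ((557.1072387695312, -13.55718994140625), (243.34506225585938, 293.5204772949219), 1.5030770301818848)
rods 225 [ 0.52923113 -0.20550485  0.12779745] [ 0.58048559 -0.10034721  0.14425129]
V red 540 [ 0.525 -0.102  0.131] [ 0.575 -0.04   0.186]
top 328 [ 0.5479 -0.089   0.1809] ((549.3452758789062, -86.55069732666016), (30.661558151245117, 49.160247802734375), 89.7736587524414)
handle 9
[0.5931 0.1295 0.1574] ((592.1658935546875, 129.1621551513672), (7.670032978057861, 5.037055492401123), 49.90673065185547)
lid 4928 ((549.0780029296875, -17.162002563476562), (285.5790710449219, 246.81558227539062), 87.68482208251953)
rods 536 [ 0.52658474 -0.20887852  0.12769382] [ 0.57926413 -0.10003117  0.14990708]
```

View pics/c.png

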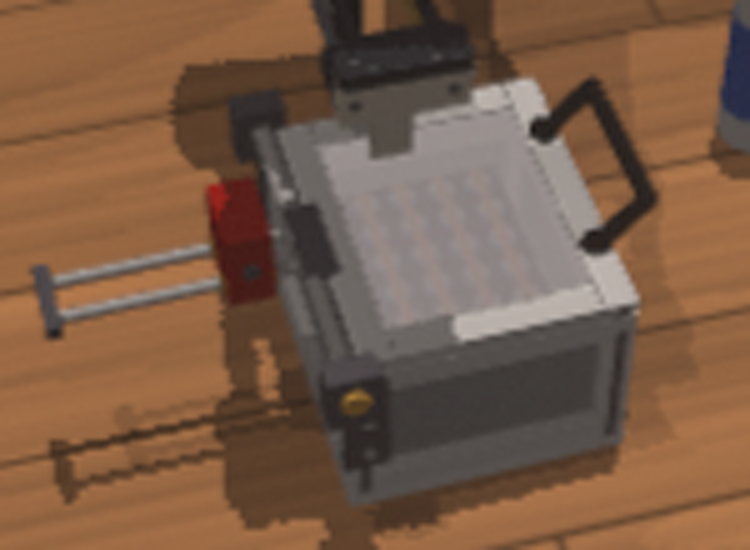

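```bash
python3 - <<'E'
from h import *
z=np.load("s.npz")
P=z["W"];I=z["a"].astype(int)
m=(I.max(-1)<75)&(abs(P[...,2]-.17)<.008)&(P[...,1]>0.12)&(P[...,1]<.2)&(abs(P[...,0]-.53)<.15)
q=P[m];q=q[q[:,1]>.135]
vx=cv2.fitLine(q[:,:2].astype(np.float32),cv2.DIST_HUBER,0,.001,.001).ravel();print("handle",len(q),vx,q.min(0),q.max(0))
for n in "WV":
    P=z[n];m=(abs(P[...,0]-.55)<.05)&(P[...,1]<-.115)&(P[...,1]>-.195)&(abs(P[...,2]-.138)<.012);q=P[m]
    for s in(-1,1):
        k=q[(q[:,0]-.553)*s>0];print(n,len(k),cv2.fitLine(k[:,:2].astype(np.float32),cv2.DIST_HUBER,0,.001,.001).ravel(),k[:,2].mean())
E
```

```text
handle 109 [0.99963707 0.02693881 0.54934984 0.14980614] [0.49313955 0.1389484  0.16271317] [0.60305016 0.15708525 0.17789722]
W 71 [ 0.00592248 -0.9999825   0.5403996  -0.14916982] 0.13626739393209134
W 74 [ 0.0032887 -0.9999946  0.5687855 -0.1556245] 0.13682154227580917
V 138 [ 0.03999104 -0.99920005  0.53750956 -0.16371362] 0.1403382629584161
V 135 [ 0.0256965  -0.9996698   0.56540334 -0.15594164] 0.1403362381443711
```

```bash
python3 -m crank '[[1,148,24,0,1.55],[1,148,24,0,1.55],[1,148,24,0,1.55],[1,148,24,0,1.55],[1,148,24,0,1.55],[1,148,24,0,1.55],[1,148,24,0,1.55],[1,148,24,0,1.55],[1,148,24,0,1.55],[1,148,24,0,1.55],[1,148,24,0,1.55],[1,148,24,0,1.55]]' 8
python3 - <<'E'
from h import *
im,d,W=cam("wrist");save("pics/w.png",im);np.savez("w.npz",W=W,im=im)
I=im.astype(int)
m=(I.max(-1)<75)&(abs(W[...,2]-.17)<.009)&(abs(W[...,1]-.148)<.02)&(abs(W[...,0]-.55)<.07)
q=W[m];print(len(q),q.min(0),q.max(0),cv2.fitLine(q[:,:2].astype(np.float32),cv2.DIST_HUBER,0,.001,.001).ravel())
E
```

```text
time: 1.1
tool_pos: [0.5489, 0.148, 0.4042]
tool_rot: [3.142, 0.001, 0.104]
contact_force: [-0.7, 0.4, 0.5]
opening: 0.092
grip_force: 0.0
2554 [0.49068049 0.13191929 0.16101712] [0.59981226 0.15700701 0.17666837] [0.99983954 0.01791401 0.5511847  0.14877415]
```

View pics/w.png

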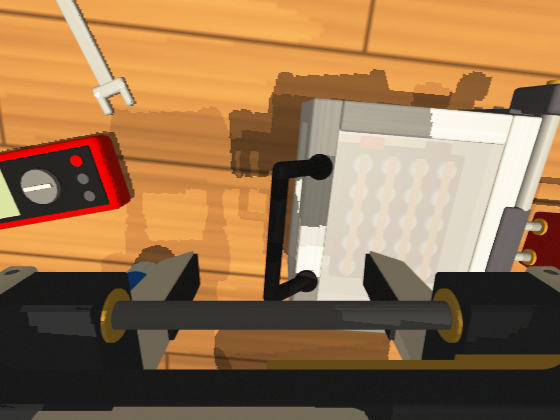

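```bash
python3 -m crank '[[1,0,-1,35,0.085],[1,0,-1,60,0.085],[1,0,-1,75,0.085],[1,0,-1,75,0.085],[-1,0,-1,75,0.085],[-1,0,-1,75,0.085],[-1,0,-1,75,0.085],[-1,0,-1,75,0.085],[-1,0,-1,75,0.085],[-1,0,-1,75,0.085]]' 8
```

```text
time: 1.98
tool_pos: [0.549, 0.149, 0.3304]
tool_rot: [-3.141, -0.001, 0.026]
contact_force: [0.3, 0.2, 0.4]
opening: 0.0564
grip_force: 0.0
```

```bash
python3 -m crank '[[-1,0,0,1,0],[-1,0,0,1,0],[-1,0,0,1,0],[-1,0,0,1,0],[-1,0,0,1,0],[-1,0,0,1,0],[-1,0,0,1,0],[-1,0,0,1,0],[-1,0,0,1,0],[-1,0,0,1,0]]' 8
```

```text
time: 2.82
tool_pos: [0.5487, 0.1511, 0.3289]
tool_rot: [-3.137, -0.001, 0.026]
contact_force: [-0.8, 11.2, -0.0]
opening: 0.0117
grip_force: 8.0
```

```bash
python3 -m crank '[[-1,0,-2,0,0],[-1,0,0,-10,0],[-1,0,2,-20,0],[-1,0,5,-30,0],[-1,0,9,-39,0],[-1,0,13,-48,0],[-1,0,17,-58,0],[-1,0,22,-67,0],[-1,0,27,-75,0],[-1,0,33,-84,0],[-1,0,39,-92,0],[-1,0,39,-92,0]]' 12
cat > ang.py <<'E'
import sys
from h import *
def ang():
    t=telemetry.observe()["time"]
    im,d,P=cam("side")
    m=(abs(P[...,0]-.55)<.04)&(P[...,1]<-.10)&(P[...,1]>-.22)&(P[...,2]<.165)&(P[...,2]>.02)
    I=im.astype(int);m&=(I.max(-1)-I.min(-1)<30)
    q=P[m][:,1:].astype(np.float32)
    l=cv2.fitLine(q,cv2.DIST_HUBER,0,.001,.001).ravel()
    return t,len(q),np.arctan(l[1]/l[0]),im
if __name__=="__main__":
    for i in range(int(sys.argv[1])):
        t,n,a,im=ang();print(round(t,3),n,round(a,4))
    if len(sys.argv)>2: save(sys.argv[2],im)
E
python3 ang.py 1 pics/d.png
```

```text
time: 3.82
tool_pos: [0.5495, 0.1104, 0.4236]
tool_rot: [-3.139, -0.002, 0.025]
contact_force: [-1.5, 7.9, 6.0]
opening: 0.0112
grip_force: 12.0
3.817 373 0.477
```

View pics/d.png

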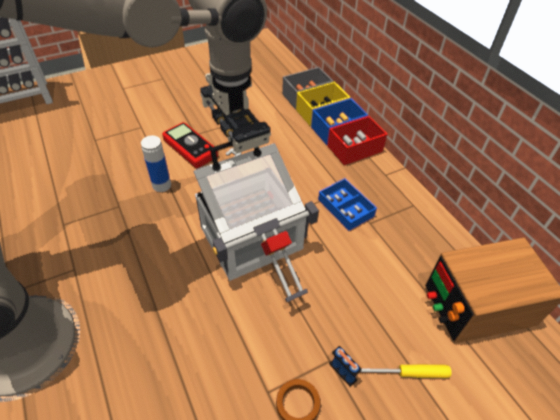

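Lid is at about 0.49 rad, with the rods sloping down near (290,278). Next I release it and pull the fingers clear upward.

```bash
python3 -m crank '[[1,0,0,0,0],[1,0,-6,-40,0],[1,0,-6,-60,0]]' 12; python3 ang.py 10
```

```text
time: 4.12
tool_pos: [0.5494, 0.1161, 0.4834]
tool_rot: [3.141, -0.001, 0.025]
contact_force: [0.8, 0.3, 1.1]
opening: 0.027
grip_force: 0.0
4.117 375 0.3965
4.167 370 0.375
4.217 386 0.3414
4.267 386 0.3146
4.317 390 0.2972
4.367 388 0.2634
4.417 385 0.2375
4.467 382 0.1964
4.517 396 0.1723
4.567 392 0.1389
```

```bash
python3 -m crank '[[0.3,-5,40,0,0],[0.3,-5,80,0,0],[0.3,-5,120,0,0],[0.3,-5,160,30,0],[0.3,-5,200,60,0],[0.3,-5,202,70,0],[0.3,-5,202,70,0]]' 15
python3 - <<'E'
from h import *
im,d,W=cam("wrist");I=im.astype(int);r,g,b=I[...,0],I[...,1],I[...,2]
save("pics/w2.png",im)
for n in("wrist","side"):
    if n=="side": im,d,W=cam(n);I=im.astype(int);r,g,b=I[...,0],I[...,1],I[...,2]
    near=(abs(W[...,0]-.55)<.08)&(abs(W[...,1]+.09)<.07)
    t=W[near&(r>90)&(g<60)&(b<60)&(W[...,2]>.174)&(W[...,2]<.19)]
    print(n,len(t)); 
    if len(t)>9: print(t.mean(0),np.percentile(t,[1,99],0),cv2.minAreaRect((t[:,:2]*1000).astype(np.float32)))
    k=W[near&(W[...,2]>.142)&~((r>90)&(g<60))&(W[...,1]>-.09)&(W[...,2]<.2)];print("other high",len(k),np.percentile(k,[1,50,99],0).round(3) if len(k) else 0)
E
python3 ang.py 1
```

```text
time: 5.2
tool_pos: [0.549, -0.0893, 0.4058]
tool_rot: [-3.14, 0.008, 0.021]
contact_force: [-0.3, 0.9, -1.1]
opening: 0.0597
grip_force: 0.0
wrist 2779
[ 0.55162923 -0.08630168  0.17967267] [[ 0.52637834 -0.10067528  0.17553614]
 [ 0.57418813 -0.0717319   0.18133488]] ((550.1148681640625, -86.25064086914062), (49.097251892089844, 29.717857360839844), 1.441354513168335)
other high 218 [[ 0.489 -0.09   0.142]
 [ 0.575 -0.08   0.149]
 [ 0.624 -0.036  0.174]]
side 262
[ 0.54397439 -0.08877534  0.18114653] [[ 0.52517564 -0.1019347   0.17423437]
 [ 0.57282902 -0.07149629  0.18455139]] ((549.1981811523438, -85.13566589355469), (48.81450271606445, 32.99993896484375), 2.8092191219329834)
other high 279 [[ 0.472 -0.073  0.142]
 [ 0.526 -0.038  0.143]
 [ 0.581 -0.021  0.156]]
5.3 436 -0.0301
```

View pics/w2.png

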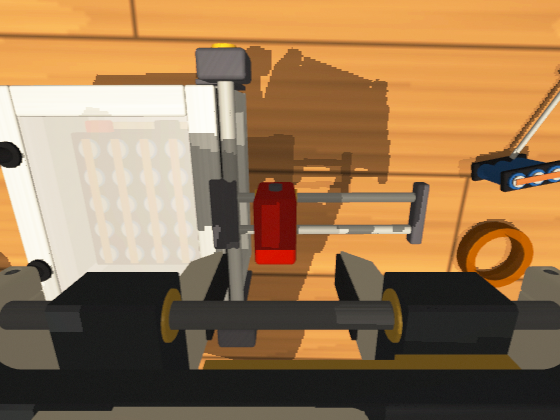

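Block centre is at (275,222) in the picture, which is (0.550, -0.086). The lid is shut. Next I descend and grip.

```bash
python3 -m crank '[[-0.04,0,-3,0,0],[-0.04,0,-3,10,0],[-0.04,0,-3,40,0],[-0.04,0,-3,60,0],[-0.04,0,-3,73,0],[-1,0,-3,73,0],[-1,0,-3,73,0],[-1,0,-3,73,0],[-1,0,-3,73,0],[-1,0,-3,73,0],[-1,0,-3,73,0]]' 18
```

```text
time: 6.27
tool_pos: [0.55, -0.0832, 0.3385]
tool_rot: [3.141, -0.002, 0.025]
contact_force: [-0.1, -2.2, -2.3]
opening: 0.0299
grip_force: 18.0
```

```bash
python3 -m crank '[[-1,0,6,0,0],[-1,0,12,0,0],[-1,0,18,0,0],[-1,0,24,0,0],[-1,0,30,0,0],[-1,0,36,0,0],[-1,0,42,0,0],[-1,0,48,0,0],[-1,0,54,0,0],[-1,0,59,0,0],[-1,0,59,0,0]]' 18
```

```text
time: 7.18
tool_pos: [0.5514, -0.1416, 0.3381]
tool_rot: [-3.139, -0.001, 0.025]
contact_force: [-0.1, 3.0, -0.5]
opening: 0.0296
grip_force: 18.0
```

```bash
python3 -m crank '[[0.1,0,0,0,0],[0.1,0,0,0,0],[0.1,0,0,0,0],[0.1,0,0,0,0],[0.1,0,0,-40,0],[0.1,0,0,-80,0],[0.1,0,0,-100,0],[0.1,0,0,-100,0]]' 12
python3 - <<'E'
from h import *
im,d,W=cam("wrist");I=im.astype(int);r,g,b=I[...,0],I[...,1],I[...,2]
t=W[(abs(W[...,0]-.55)<.06)&(abs(W[...,1]+.14)<.07)&(r>90)&(g<60)&(b<60)&(W[...,2]>.174)&(W[...,2]<.19)]
print(len(t),cv2.minAreaRect((t[:,:2]*1000).astype(np.float32)))
E
python3 ang.py 1
```

```text
time: 7.85
tool_pos: [0.5517, -0.1422, 0.4436]
tool_rot: [3.137, -0.01, 0.025]
contact_force: [0.7, -0.1, 0.3]
opening: 0.0506
grip_force: 0.0
2044 ((551.3326416015625, -142.82492065429688), (48.96815490722656, 29.38448715209961), 1.959456205368042)
7.9 288 -0.0138
```

```bash
python3 -m crank '[[1,5,-40,0,0],[1,5,-80,0,0],[1,5,-120,0,0],[1,5,-160,0,0],[1,5,-200,0,0],[1,5,-240,0,0],[1,5,-280,0,0],[1,5,-293,0,0],[0.6,5,-293,40,0],[0.4,5,-293,80,0],[0.2,5,-293,110,0],[0,5,-293,110,0]]' 12
```

```text
time: 8.95
tool_pos: [0.5466, 0.1505, 0.32]
tool_rot: [3.14, 0.015, 0.026]
contact_force: [-1.6, -0.9, -1.1]
opening: 0.0699
grip_force: 0.0
```

```bash
python3 -m crank '[[0,0,0,0,0],[0,0,0,0,0],[0,0,0,0,0]]' 8
```

```text
time: 9.2
tool_pos: [0.5495, 0.1509, 0.3299]
tool_rot: [-3.141, -0.004, 0.025]
contact_force: [0.1, -0.0, 0.9]
opening: 0.0497
grip_force: 0.0
```

```bash
python3 -m crank '[[-1,0,0,1,0],[-1,0,0,1,0],[-1,0,0,1,0],[-1,0,0,1,0],[-1,0,0,1,0],[-1,0,0,1,0],[-1,0,0,1,0],[-1,0,0,1,0],[-1,0,0,1,0]]' 8
python3 -m crank '[[-1,0,0,0,0],[-1,0,2,-10,0],[-1,0,4,-20,0],[-1,0,7,-30,0],[-1,0,11,-39,0],[-1,0,15,-48,0],[-1,0,19,-58,0],[-1,0,24,-67,0],[-1,0,29,-75,0],[-1,0,35,-84,0],[-1,0,41,-92,0],[-1,0,41,-92,0]]' 12
python3 -m crank '[[-1,0,0,0,0],[-1,0,0,0,0],[-1,0,0,0,0]]' 8; python3 ang.py 1
```

```text
time: 9.95
tool_pos: [0.5488, 0.1518, 0.3269]
tool_rot: [-3.14, -0.001, 0.026]
contact_force: [-0.8, 5.3, 0.7]
opening: 0.0114
grip_force: 8.0
time: 10.95
tool_pos: [0.5495, 0.1105, 0.4217]
tool_rot: [-3.139, -0.003, 0.025]
contact_force: [-3.2, 9.3, 6.5]
opening: 0.0116
grip_force: 12.0
time: 11.2
tool_pos: [0.5495, 0.1112, 0.4206]
tool_rot: [-3.138, -0.002, 0.026]
contact_force: [-0.7, 8.8, 7.5]
opening: 0.0116
grip_force: 8.0
11.2 265 0.4696
```

```bash
python3 -m crank '[[-1,0,-1,-1,0],[-1,0,-2,-1,0],[-1,0,-2,-1,0],[1,0,-2,-1,0],[1,0,-2,-1,0],[1,0,-2,-1,0],[1,0,-2,-1,0],[1,0,-2,-1,0],[1,0,-2,-1,0],[1,0,-2,-1,0],[1,0,-2,-1,0]]' 8;  python3 ang.py 2
python3 -m crank '[[1,0,0,-10,0],[1,0,0,-40,0],[1,0,0,-70,0],[1,0,0,-90,0],[1,0,0,-90,0],[1,0,0,-90,0]]' 8;  python3 ang.py 2;  python3 -m crank '[[1,0,0,0,0],[1,0,0,0,0],[1,0,0,0,0],[1,0,0,0,0],[1,0,0,0,0],[1,0,0,0,0],[1,0,0,0,0],[1,0,0,0,0],[1,0,0,0,0],[1,0,0,0,0],[1,0,0,0,0],[1,0,0,0,0]]'; python3 ang.py 3 pics/e.png
```

```text
time: 12.17
tool_pos: [0.5498, 0.112, 0.4197]
tool_rot: [3.142, 0.0, 0.025]
contact_force: [-0.2, -0.0, 1.3]
opening: 0.06
grip_force: 0.0
12.167 272 0.4688
12.217 271 0.4696
time: 12.77
tool_pos: [0.5496, 0.1121, 0.5115]
tool_rot: [-3.142, -0.003, 0.025]
contact_force: [-0.2, 0.3, -0.1]
opening: 0.0915
grip_force: 0.0
12.767 268 0.476
12.817 268 0.4601
time: 13.87
tool_pos: [0.5498, 0.112, 0.5097]
tool_rot: [3.142, -0.0, 0.025]
contact_force: [0.0, -0.9, 0.1]
opening: 0.0919
grip_force: 0.0
13.867 272 0.4754
13.917 268 0.4665
13.967 270 0.473
```

View pics/e.png

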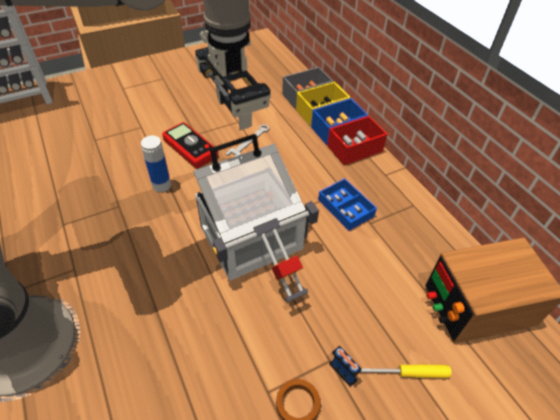

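The lid stands still half open: the handle at (235,145) is clear of the gripper, and the weight is at (288,267). The measured angle stayed at about 0.47 rad for 1.8 s after release.

```bash
python3 -c "
from cell import ticket;print(ticket.hand_in())"
```

```text
the job is handed in; nothing more can be done
None
```

The lid sank shut in the first trial; after I slid the counterweight about 57 mm out, it stayed still by itself at about 0.47 rad with nothing touching it, and I handed the job in (no verdict returned).

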